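# Click the foot cap home on a furniture leg

### The arm

A 6-joint arm with a two-finger parallel gripper is mounted at the origin on the work surface. World frame = base frame: x ahead of the robot, y to its left, z up, the work surface at z = 0. Lengths are in mm, angles in rad, forces in N, time in s.
With the tool pointing down it reaches from about 350 to 875 mm from the base axis. Payload 4.2 kg.
Tool frame: the origin (TCP) lies at the very end of the fingers, on their centre line; the grasp point (between the pads) lies arm.grip_depth behind it (arm.grip_depth is the distance from the TCP to the grasp point, in mm); x points along the fingers, y is the direction in which the jaws open and shut, and the axes are right-handed (so a half turn about x gives the same grasp; the last joint's range is limited). The gripper opens to 85 mm and grips with 20 to 120 N. Pads are 22 mm wide; open, the fingers measure 114 mm over their backs; the gripper's body (76 mm by 85 mm) begins 54 mm behind the grasp point. The pads swing forward as they close: fully open they stand 13 mm farther back than shut.
Start: joints at [1.398, 0.385, 0.008, 0, -1.194, -0.259], TCP at [261.533, 567.626, 231.312] pointing down, gripper open.
Joint ranges: [-3.14, 3.14], [-1.21, 2.06], [-1.07, 1.41], [-3.16, 2.05], [-2.99, -0.16], [-3.1, 3.1]. Speed limits (rad/s): [2.79, 2.79, 3.14, 3.14, 3.14, 3.14].

### API

Orientations are given as a unit quaternion [x, y, z, w].
In Python, from bench import arm, get_image, models gives the robot as it stands.
- The arm moves only by the tool arm_command, never from a script. Its argument "rows" is a list of rows, each an object of numbers: "dx", "dy", "dz": the shift along the tool's x, y, z in m; "wx", "wy", "wz": the turn, a rotation vector about the tool's x, y, z in degrees; "gripper": the closure, from -1 (fully open) to 1 (shut). A call has exactly 8 rows; each row is the pose to reach, as a shift and turn from the pose measured when the call began, along the tool's axes at that moment; what a row does not reach only later rows make up. A row lasts 1/10 s, in which the tool goes at most 50 mm and 8.59 degrees, less where a joint would pass 70% of its speed; a pose out of reach is approached as far as the arm can. A call with a gripper value outside its range is refused whole. The fingers move at their own pace and stop on an object; the grip force is fixed at half the most. Time passes only in rows, so rows that repeat a pose let the fingers close, or fill a call up. It gives the time, the measured TCP pose, the force and the opening at its end, in the units of the state.
- arm.read_state(): the state, without advancing time (a new reading comes with each control period).
- get_image(name): name is "side" or "top" or "wrist"; returns a dict with "img" (384x512x3 uint8, red, green, blue), "K" (3x3 intrinsics, pixels), "k1" (the pictures are not rectified: a ray, as slopes to the right and down, at radius r is drawn at 1 + k1 r^2 times it, then the intrinsics apply), "rvec" (rotation vector, rad) and "tvec" (3), from world to camera coordinates, as OpenCV has them; the wrist camera has in their place "T_tool_cam" (4x4, takes a point from camera to tool coordinates, whose origin is the TCP and whose axes are the tool frame's). Camera axes: x right, y down, z forward; pixel columns grow to the right and rows downward; lengths in mm; the calibration is good to about 2 mm. A picture is of the moment at which its call begins: read the wrist's pose just before it. There is no depth.
- arm.job_done(): hands the job in, once; it reports no verdict.
Trained networks look in the newest picture that a camera, given by its name, has taken for a name from the list of things; names that differ only in an ending like _2 or _b are one class to them, and where a whole thing is asked for, a point or a joint stands for the part that bears it (a point fixed in the world has none). Each returns a list of dicts, best first, with "conf" (0 to 1); they miss things now and then, are a little off and sometimes report something else, mostly with a low value. They report only what shows in the picture. A call takes as long as a camera call. They do not tell look-alikes from the thing itself.
- models.cut_out(camera, query): "mask" (384x512 bool, what is visible of it) and "extent" ([left, top, right, bottom] in pixels, round what is visible of it).
The state is a dict: "clock": time; "joints": joint angles; "joint_vel": joint speeds; "joint_efforts": joint torques, N m; "position": TCP position; "ee_rot": TCP orientation; "contact_force": force on the tool from outside, world axes, zero at the start; "wrist_torque": the same for the moment, N m; "gripper_width": finger opening in mm.
Only numpy, scipy, OpenCV 4.12 (cv2) and the standard library are available. Lean on these libraries where they do the work, as an engineer would, in place of code of your own. Each camera call takes 0.05 s, during which the arm holds its last target.

### The job

One of the three green furniture legs still has its black foot cap standing proud, with its yellow shank showing. Take the wooden seating tool, keep hold of it and press it squarely, centred on that cap, until the cap is seated fully home against the tube, without touching the leg or its cap with the gripper; then stand the tool back upright on the round cork mat and let go.

Things in the scene. Friction and masses are not known exactly. Their poses are not given: they have to be found in the camera images.
- leg: green steel leg with the proud cap, fixed upright: flange 84 mm dia, 6 mm thick; tube 48 mm dia, rim 80 mm above the bench; on top a flat black cap head 50 mm dia, 8 mm thick, its top 100 to 104 mm above the bench at the start (yellow shank below it), 88 mm when home. Origin: centre of underside, on the bench; z up. The other two legs show no yellow (tops at 88 mm): not to be worked on.
- cap (a joint): how far the proud cap is pressed down, in m: 0 to 0.004 at the start (standing 16 to 12 mm proud), 0.016 fully home, where it meets a hard stop. Its barbs drag with about 9 N all the way, and it stays wherever it is left; it also resists quick pushing by about 20 N per m/s.
- tool: loose wooden seating tool, about 0.25 kg, 98 mm tall, standing on the cork mat: a round foot of 60 mm diameter, 24 mm high, with a flat black rubber face below, and a round upright handle 30 to 32 mm in diameter from 24 to 92 mm above the face. Origin: centre of the rubber face at the bottom; z up along the handle.
- mat: round cork mat on which the tool stands at the start (up to 30 mm off its middle): 160 mm diameter, 4 mm thick, fixed flat on the bench. Origin: centre of its underside, on the bench; z up.
Not all that is in view belongs to the job. There is more than one size of the mat; the one meant has the size given above.

How it is judged (in metres and radians):
On the way, in this order (a step that is already met when the one before it is completed fails the run):
1. the held tool bears on the proud cap, upright within 10 degrees and centred within 15 mm (contact force between tool and leg above 2 N and contact force between the fingers and tool above 1 N and angle between tool's own z axis and vertical below 0.175 rad and horizontal distance between tool and leg below 0.015 m).
2. the cap is home (value of joint cap above 0.0145 m), for 0.1 s.
At the end, for the whole second after the job is handed in: the cap is home (at least 14.5 of its 16 mm) and the tool stands upright (within 6 degrees), released and at rest on the cork mat, its centre within 60 mm of the mat's centre and its face within 6 mm of the mat's top (value of joint cap above 0.0145 m and horizontal distance between tool and mat below 0.06 m and z of tool in the frame of mat below 0.01 m and angle between tool's own z axis and vertical below 0.1 rad and linear speed of tool below 0.02 m/s); the robot touches nothing.
It fails at once if the gripper or arm bears on the leg or its cap (contact force between any of the fingers, the arm and leg above 2 N).
It also fails if it takes over 54 s, if anything falls off the work surface, if the arm or the gripper's body presses on something with over 40 N, if the wrist force passes 120 N, or if a joint passes its speed limit or range.

## Working session

There is one attempt and no reset: what is moved stays moved. The work goes in short steps, Python scripts to look and compute and a tool call to move; the robot and the scene stay as the last step left them, time stands still between calls to the robot, and variables do not carry over. Pictures are saved under pics/ and viewed, and the job is handed in when it is done.

Besides the shell and the picture viewer there is one more tool, called after "Request:" as name(argument=value, ...), one argument or row to a line, values as JSON. arm_command: Moves the arm, as the interface text tells. Its arguments: {"type":"object","properties":{"rows":{"type":"array"}},"required":["rows"]}

```bash
mkdir -p pics; ls; python3 - <<'E'
from bench import arm,get_image,models
import cv2
print(arm.read_state(), arm.grip_depth)
for n in ["side","top","wrist"]:
    d=get_image(n); cv2.imwrite(f"pics/{n}0.png",d["img"][:,:,::-1]); print(n,{k:v for k,v in d.items() if k!="img"})
    for q in ["leg","cap","tool","mat"]:
        print(q,[(round(float(r["conf"]),2),r["extent"]) for r in models.cut_out(n,q)])
E
```

```text
pics
{'clock': 0.0, 'joints': array([ 1.39760623e+00,  3.85532708e-01,  6.58870471e-03, -5.43069593e-04,
       -1.19401201e+00, -2.58614800e-01]), 'joint_vel': array([-0.00054487,  0.00119096, -0.00021874, -0.00053823,  0.0005754 ,
        0.00134217]), 'joint_efforts': array([ 4.20751621e-05, -3.92288160e+01,  1.88397771e+01,  4.18619111e+00,
       -4.60400741e-03, -8.42359015e-06]), 'position': array([261.28269963, 567.09089439, 230.21492916]), 'ee_rot': array([-0.69052891,  0.15232238,  0.6908203 ,  0.1507814 ]), 'contact_force': array([-0.28382418, -0.18781247, -0.51682167]), 'wrist_torque': array([-0.01682837,  0.02425452,  0.06534481]), 'gripper_width': 85.51779981873725} 18.700000000000003
side {'K': array([[445.73138422,   0.        , 252.54455108],
       [  0.        , 445.73138422, 188.72717248],
       [  0.        ,   0.        ,   1.        ]]), 'k1': 0.03343268152478317, 'rvec': array([ 2.38019032, -0.54286069,  0.19799962]), 'tvec': array([-359.32947197,  248.43680376, 1108.32794023])}
leg [(0.69, [362.3, 239.4, 397.0, 283.5])]
cap [(0.81, [376.4, 238.8, 402.3, 266.
[... 675 characters left out ...]
.6])]
mat [(0.63, [190.6, 152.7, 246.5, 214.5]), (0.63, [97.7, 116.6, 168.0, 189.8])]
wrist {'K': array([[320.17764067,   0.        , 252.9958022 ],
       [  0.        , 320.17764067, 189.93681278],
       [  0.        ,   0.        ,   1.        ]]), 'k1': -0.04992274161428326, 'T_tool_cam': array([[-2.53784537e-04, -2.79303664e-01,  9.60202790e-01,
        -1.42097599e+02],
       [ 9.99999928e-01, -3.41829040e-04,  1.64871855e-04,
        -9.92550475e-01],
       [ 2.82175885e-04,  9.60202763e-01,  2.79303731e-01,
        -6.94398454e+01],
       [ 0.00000000e+00,  0.00000000e+00,  0.00000000e+00,
         1.00000000e+00]])}
leg []
cap []
tool []
mat [(0.73, [374.0, 12.8, 512.0, 199.2])]
```

View pics/side0.png

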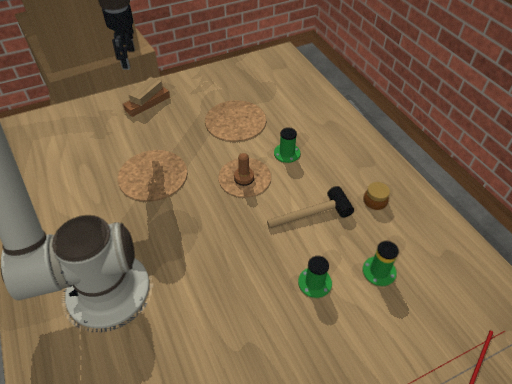

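View pics/top0.png

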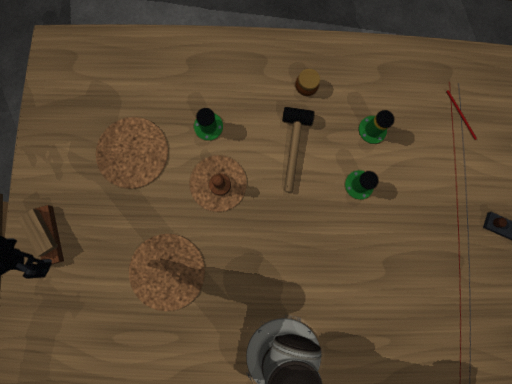

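View pics/wrist0.png

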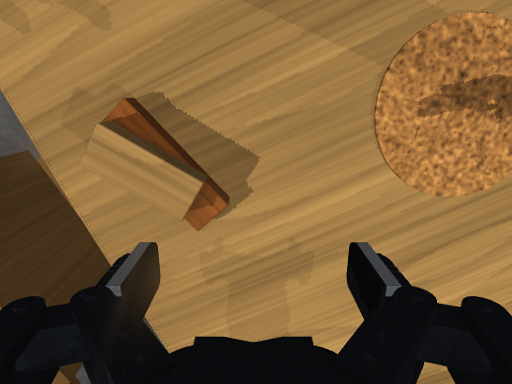

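The cameras show three green legs; the only one with yellow under its cap is at top (378,122) and side (382,262). The others are at top (207,120) and (362,182). The tool stands at top (220,184) and side (244,172) on the smallest of the three mats. Also in view are a mallet (295,117), a short cork-topped round block (308,82) and a wooden block. Next I measure positions and check crops.

```bash
cat > h.py <<'E'
import numpy as np,cv2
from scipy.spatial.transform import Rotation as R
from bench import arm,get_image,models
def cam(d,st=None):
    if "rvec" in d:
        Rm=cv2.Rodrigues(d["rvec"])[0]; t=d["tvec"]
    else:
        T=np.eye(4);T[:3,:3]=R.from_quat(st["ee_rot"]).as_matrix();T[:3,3]=st["position"]
        W=np.linalg.inv(T@d["T_tool_cam"]); Rm=W[:3,:3];t=W[:3,3]
    return Rm,t,d["K"],np.array([d["k1"],0,0,0,0.])
def ray(c,uv):
    Rm,t,K,D=c
    n=cv2.undistortPoints(np.array(uv,float).reshape(-1,1,2),K,D)[:,0]
    r=np.c_[n,np.ones(len(n))]@Rm
    return -Rm.T@t,r
def onplane(c,uv,z):
    o,r=ray(c,uv); return o+r*((z-o[2])/r[:,2])[:,None]
def proj(c,P):
    return cv2.projectPoints(np.array(P,float).reshape(-1,1,3),cv2.Rodrigues(c[0])[0],c[1],c[2],c[3])[0][:,0]
def circ(P):
    A=np.c_[2*P[:,:2],np.ones(len(P))]; s=np.linalg.lstsq(A,(P[:,:2]**2).sum(1),rcond=None)[0]
    r=np.sqrt(s[2]+s[0]**2+s[1]**2); return s[0],s[1],r,np.abs(np.hypot(*(P[:,:2]-s[:2]).T)-r).mean()
def ring(x,y,z,r,n=60):
    a=np.linspace(0,2*np.pi,n); return np.c_[x+r*np.cos(a),y+r*np.sin(a),0*a+z]
E
python3 - <<'E'
from h import *
for n in ["top","side"]:
    d=get_image(n);c=cam(d);img=d["img"]
    hsv=cv2.cvtColor(img,cv2.COLOR_RGB2HSV)
    g=cv2.inRange(hsv,(45,120,40),(80,255,255))
    k,l,s,ce=cv2.connectedComponentsWithStats(g)
    for i in range(1,k):
        if s[i,4]>100: print(n,"green",s[i],onplane(c,[ce[i]],3)[0].round())
    for q in ["mat","tool","cap"]:
        for r in models.cut_out(n,q):
            m=r["mask"].astype(np.uint8); co=max(cv2.findContours(m,0,1)[0],key=len)[:,0]
            if q=="mat":
                hull=cv2.convexHull(co)[:,0]; print(n,q,np.round(circ(onplane(c,hull,4)),1))
            else:
                print(n,q,r["conf"],co.mean(0))
    pt={"top":(378,122),"side":(382,262)}[n]
    pt2={"top":(220,184),"side":(244,172)}[n]
    a=[cv2.resize(img[p[1]-40:p[1]+40,p[0]-40:p[0]+40],(400,400),interpolation=2) for p in(pt,pt2)]
    cv2.imwrite(f"pics/crop_{n}.png",np.hstack(a)[:,:,::-1])
E
```

```text
top green [194 113  29  27 328] [615. 225.   3.]
top green [359 116  28  28 437] [ 629. -243.    3.]
top green [345 170  28  30 417] [ 466. -197.    3.]
top mat [463.  193.2  78.7   0.5]
top mat [542.9 442.9 104.    1.5]
top mat [213.6 323.2 103.8   1. ]
top tool 0.84 [219.21818182 183.8       ]
top cap 0.62 [384.05660377 119.47169811]
side green [274 136  26  27 452] [632. 235.   3.]
side green [363 254  33  32 685] [ 633. -252.    3.]
side green [298 268  34  30 674] [ 469. -211.    3.]
side mat [216.1 322.2 104.5   1.4]
side mat [463.4 192.9  81.8   1.3]
side mat [545.4 442.4 104.6   0.9]
side mat [471.4 223.   57.6   8.7]
side cap 0.74 [386.40625 251.     ]
```

View pics/crop_top.png

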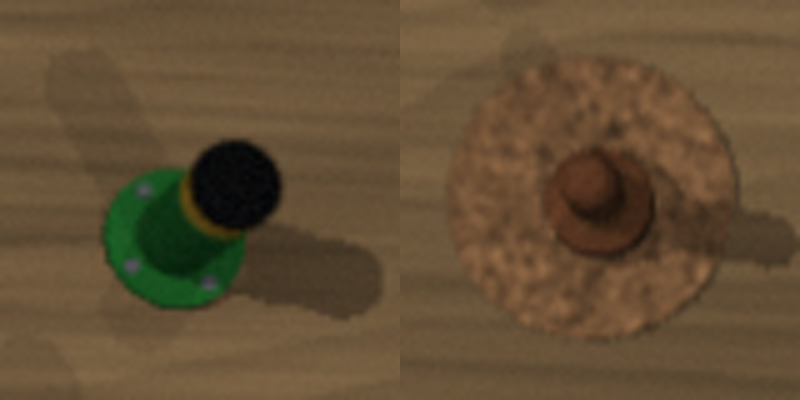

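View pics/crop_side.png

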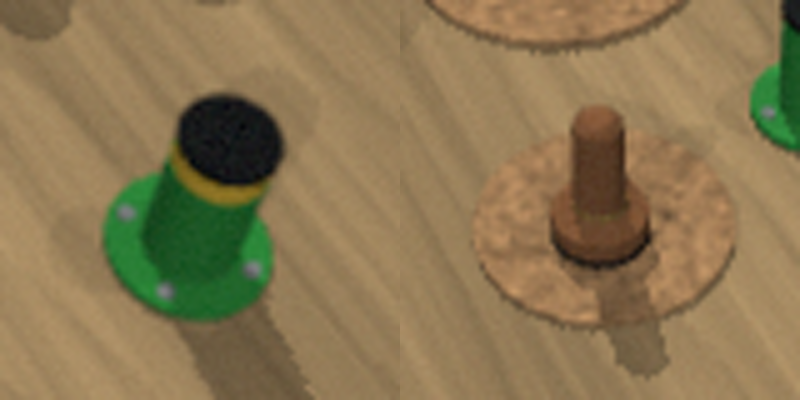

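```bash
python3 - <<'E'
from h import *
from scipy.optimize import least_squares
o=-0.4
C={};I={}
for n in ["top","side"]:
    d=get_image(n);C[n]=cam(d);I[n]=d["img"]
pts={"captop":((385+o,119+o),(388.2+o,250+o),102),"flange":((372.8+o,129.6+o),(379.8+o,271.6+o),6),
 "foottop":((220+o,184.4+o),(244+o,174+o),28),"handletop":((218.4+o,180+o),(243.4+o,155.6+o),97)}
for k,(a,b,z) in pts.items():
    f=lambda P: np.r_[proj(C["top"],P)[0]-a,proj(C["side"],P)[0]-b]
    s=least_squares(f,[500,0,z]); print(k,"tri",s.x.round(1),"res",s.fun.round(1),onplane(C["top"],[a],z)[0].round(1),onplane(C["side"],[b],z)[0].round(1))
# refine: green mask contours of flange on z=6
for n,bb in [("top",(359,116)),("side",(363,254))]:
    g=cv2.inRange(cv2.cvtColor(I[n],cv2.COLOR_RGB2HSV),(45,120,40),(80,255,255))
    k,l,s,ce=cv2.connectedComponentsWithStats(g)
    for i in range(1,k):
        if abs(s[i,0]-bb[0])<4 and abs(s[i,1]-bb[1])<4:
            print(n,s[i])
# overlay
P=[("top"),("side")]
np.save("C.npy",0)
E
```

```text
captop tri [ 635.1 -249.6   98.5] res [ 0.2 -0.5 -0.4  0.2] [ 632.5 -247.7  102. ] [ 634.2 -251.1  102. ]
flange tri [ 6.358e+02 -2.506e+02 -6.000e-01] res [ 0.1 -0.4 -0.3  0.1] [ 632.6 -247.8    6. ] [ 633.2 -253.2    6. ]
foottop tri [456.5 186.1  23.9] res [ 0.2 -0.5 -0.6  0.1] [454.5 186.2  28. ] [456.8 182.3  28. ]
handletop tri [455.7 184.8 102.7] res [ 0.2 -0.5 -0.6  0.1] [455.4 185.6  97. ] [459.7 189.8  97. ]
top [359 116  28  28 433]
side [363 254  33  32 683]
```

```bash
cat >> h.py <<'E'
def todelta(P,st=None):
    st=st or arm.read_state(); M=R.from_quat(st["ee_rot"]).as_matrix()
    return (M.T@(np.array(P)-st["position"])/1000).round(4)
E
python3 - <<'E'
from h import *
s=arm.read_state();M=R.from_quat(s["ee_rot"]).as_matrix();print(M.round(4),s["clock"],s["position"])
print(todelta([456,186,200]),todelta([400,186,230]))
for z in (0,):
  T=s["position"]
print(todelta([633,-249.5,200])-todelta([456,186,200]))
E
```

```text
[[ 0.     -0.4185 -0.9082]
 [-0.     -0.9082  0.4185]
 [-1.     -0.     -0.    ]] 1.25 [261.5232207  567.64426646 231.30015451]
[ 0.0313  0.2652 -0.3363] [ 0.0013  0.2887 -0.2855]
[ 0.      0.3215 -0.343 ]
```

Request:
arm_command(
  rows=[
    {"dx": 0.004,"dy": 0.033,"dz": -0.042,"gripper": -1},
    {"dx": 0.008,"dy": 0.066,"dz": -0.084,"gripper": -1},
    {"dx": 0.012,"dy": 0.099,"dz": -0.126,"gripper": -1},
    {"dx": 0.016,"dy": 0.133,"dz": -0.168,"gripper": -1},
    {"dx": 0.02,"dy": 0.166,"dz": -0.21,"gripper": -1},
    {"dx": 0.024,"dy": 0.2,"dz": -0.252,"gripper": -1},
    {"dx": 0.028,"dy": 0.233,"dz": -0.294,"gripper": -1},
    {"dx": 0.031,"dy": 0.265,"dz": -0.336,"gripper": -1},
  ],
)

```text
validation failed for argument at $.ro...
```

```bash
python3 - <<'E'
from h import *
get_image("top")
s=arm.read_state();d=get_image("wrist");c=cam(d,s);img=d["img"].copy()
print(s["position"],s["clock"],todelta([456,186,200]))
for r in models.cut_out("wrist","tool"):
    print(r["conf"],r["extent"])
for z,rr in((4,30),(28,30),(96,15.5)):
    for p in proj(c,ring(456,186,z,rr,200)): 
        u,v=int(round(p[0])),int(round(p[1]))
        if 0<=u<512 and 0<=v<384: img[v,u]=(0,255,0)
for p in proj(c,ring(463,193,4,80,200)):
        u,v=int(round(p[0])),int(round(p[1]))
        if 0<=u<512 and 0<=v<384: img[v,u]=(0,0,255)
cv2.imwrite("pics/w1.png",img[:,:,::-1])
E
```

```text
[261.54261541 567.62043048 231.31705365] 1.3 [ 0.0313  0.2652 -0.3363]
```

View pics/w1.png

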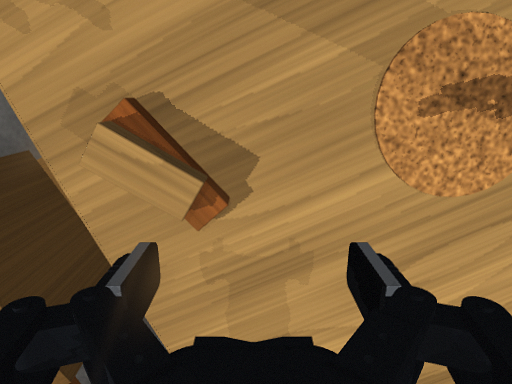

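The arm did not move because the call was refused; the picture is unchanged. I'll retry with all the fields given.

Request:
arm_command(
  rows=[
    {"dx": 0.004,"dy": 0.033,"dz": -0.042,"wx": 0,"wy": 0,"wz": 0,"gripper": -1},
    {"dx": 0.008,"dy": 0.066,"dz": -0.084,"wx": 0,"wy": 0,"wz": 0,"gripper": -1},
    {"dx": 0.012,"dy": 0.099,"dz": -0.126,"wx": 0,"wy": 0,"wz": 0,"gripper": -1},
    {"dx": 0.016,"dy": 0.133,"dz": -0.168,"wx": 0,"wy": 0,"wz": 0,"gripper": -1},
    {"dx": 0.02,"dy": 0.166,"dz": -0.21,"wx": 0,"wy": 0,"wz": 0,"gripper": -1},
    {"dx": 0.024,"dy": 0.2,"dz": -0.252,"wx": 0,"wy": 0,"wz": 0,"gripper": -1},
    {"dx": 0.028,"dy": 0.233,"dz": -0.294,"wx": 0,"wy": 0,"wz": 0,"gripper": -1},
    {"dx": 0.031,"dy": 0.265,"dz": -0.336,"wx": 0,"wy": 0,"wz": 0,"gripper": -1},
  ],
)

```text
clock: 2.2
position: [442.9, 210.2, 202.4]
ee_rot: [0.691, -0.151, -0.691, -0.152]
contact_force: [1.0, 1.2, -0.3]
gripper_width: 85.4
```

```bash
cat > look.py <<'E'
from h import *
import sys
name=sys.argv[1]; tx,ty=float(sys.argv[2]),float(sys.argv[3])
s=arm.read_state();d=get_image("wrist");c=cam(d,s);img=d["img"].copy()
print(s["position"],s["clock"],todelta([tx,ty,200],s))
for q in ("tool","cap","leg","mat"):
  for r in models.cut_out("wrist",q): print(q,r["conf"],r["extent"])
def draw(P,col):
    for p in proj(c,P):
        u,v=int(round(p[0])),int(round(p[1]))
        if 0<=u<512 and 0<=v<384: img[v,u]=col
for z,rr in((4,30),(28,30),(96,15.5)): draw(ring(tx,ty,z,rr,200),(0,255,0))
draw(ring(463,193,4,80,300),(0,0,255))
draw(ring(633,-249.5,6,42,300),(255,0,255));draw(ring(633,-249.5,102,25,300),(255,0,255))
cv2.imwrite(f"pics/{name}.png",img[:,:,::-1])
E
python3 look.py w2 456 186
```

```text
[442.86644038 210.21497977 202.4161402 ] 2.2 [ 0.0024  0.0165 -0.0221]
tool 0.7 [238.9, 117.5, 296.3, 174.9]
mat 0.76 [168.6, 283.9, 327.7, 353.6]
mat 0.72 [0.0, 73.1, 118.5, 258.3]
```

View pics/w2.png

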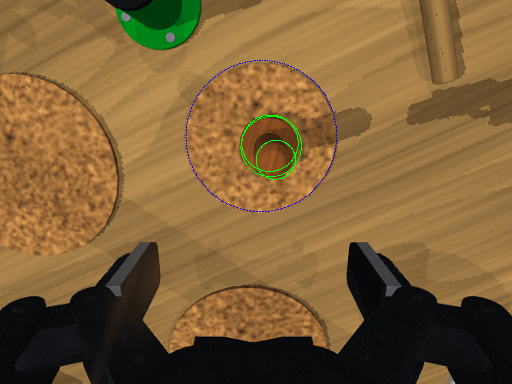

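```bash
python3 - <<'E'
from h import *
s=arm.read_state();d=get_image("wrist")
a=cv2.resize(d["img"][105:190,220:320],(800,680),interpolation=2)[:600]
b=cv2.imread("pics/w2.png")
a=cv2.convertScaleAbs(a,alpha=1.8)
cv2.imwrite("pics/w2c.png",a[:,:,::-1])
E
```

```text
(no output)
```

View pics/w2c.png

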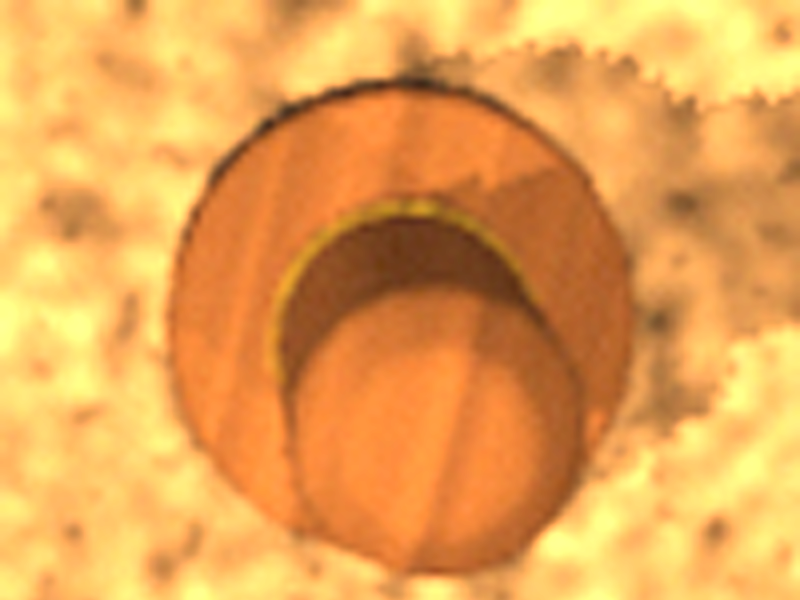

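```bash
python3 - <<'E'
from h import *
s=arm.read_state();d=get_image("wrist");c=cam(d,s)
print(onplane(c,[(269.9,143.9)],28),onplane(c,[(274.1,158.3)],96),todelta([456,186,110],s))
E
```

```text
[[458.35262366 188.05924463  28.        ]] [[456.79916292 188.88813059  96.        ]] [ 0.0924  0.0186 -0.0235]
```

```bash
python3 - <<'E'
from h import *
s=arm.read_state();print(s["position"],R.from_quat(s["ee_rot"]).as_matrix().round(4),todelta([457,188,120],s),todelta([457,188,50],s))
E
```

```text
[442.17288076 213.07755962 202.31955042] [[ 4.000e-04 -4.171e-01 -9.088e-01]
 [ 5.000e-04 -9.088e-01  4.171e-01]
 [-1.000e+00 -6.000e-04 -2.000e-04]] [ 0.0823  0.0167 -0.0239] [ 0.1523  0.0167 -0.0239]
```

Request:
arm_command(
  rows=[
    {"dx": 0.02,"dy": 0.01,"dz": -0.014,"wx": 0,"wy": 0,"wz": 0,"gripper": -1},
    {"dx": 0.04,"dy": 0.0167,"dz": -0.0239,"wx": 0,"wy": 0,"wz": 0,"gripper": -1},
    {"dx": 0.06,"dy": 0.0167,"dz": -0.0239,"wx": 0,"wy": 0,"wz": 0,"gripper": -1},
    {"dx": 0.08,"dy": 0.0167,"dz": -0.0239,"wx": 0,"wy": 0,"wz": 0,"gripper": -1},
    {"dx": 0.08,"dy": 0.0167,"dz": -0.0239,"wx": 0,"wy": 0,"wz": 0,"gripper": -1},
    {"dx": 0.08,"dy": 0.0167,"dz": -0.0239,"wx": 0,"wy": 0,"wz": 0,"gripper": -1},
    {"dx": 0.08,"dy": 0.0167,"dz": -0.0239,"wx": 0,"wy": 0,"wz": 0,"gripper": -1},
    {"dx": 0.08,"dy": 0.0167,"dz": -0.0239,"wx": 0,"wy": 0,"wz": 0,"gripper": -1},
  ],
)

```text
clock: 3.35
position: [457.4, 188.8, 123.5]
ee_rot: [0.692, -0.15, -0.69, -0.151]
contact_force: [-1.6, -0.1, 0.7]
gripper_width: 85.5
```

```bash
python3 look.py w3 457 188; python3 - <<'E'
from h import *
print(todelta([457,188,50]))
E
```

```text
[457.44048412 188.8096541  123.48544194] 3.35 [-0.0765  0.0007 -0.    ]
tool 0.98 [216.6, 148.3, 290.2, 246.7]
mat 0.82 [0.0, 113.6, 72.5, 310.5]
mat 0.61 [154.3, 82.0, 340.3, 268.7]
[0.0727 0.0002 0.0001]
```

View pics/w3.png

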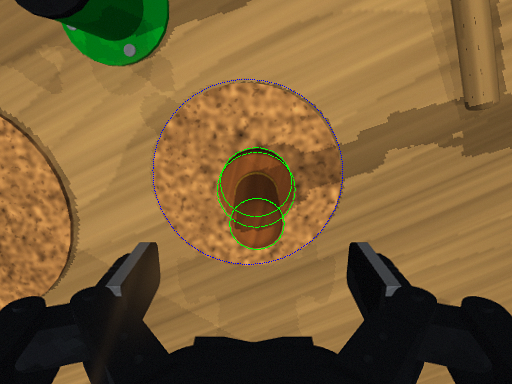

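The rings fit the tool and the mat. The handle is at (256,225), between the fingers, so I descend and close.

Request:
arm_command(
  rows=[
    {"dx": 0.02,"dy": 0,"dz": 0,"wx": 0,"wy": 0,"wz": 0,"gripper": -1},
    {"dx": 0.04,"dy": 0,"dz": 0,"wx": 0,"wy": 0,"wz": 0,"gripper": -1},
    {"dx": 0.06,"dy": 0,"dz": 0,"wx": 0,"wy": 0,"wz": 0,"gripper": -1},
    {"dx": 0.074,"dy": 0,"dz": 0,"wx": 0,"wy": 0,"wz": 0,"gripper": -1},
    {"dx": 0.074,"dy": 0,"dz": 0,"wx": 0,"wy": 0,"wz": 0,"gripper": -1},
    {"dx": 0.074,"dy": 0,"dz": 0,"wx": 0,"wy": 0,"wz": 0,"gripper": 0},
    {"dx": 0.074,"dy": 0,"dz": 0,"wx": 0,"wy": 0,"wz": 0,"gripper": 1},
    {"dx": 0.074,"dy": 0,"dz": 0,"wx": 0,"wy": 0,"wz": 0,"gripper": 1},
  ],
)

```text
clock: 4.4
position: [457.7, 188.5, 49.7]
ee_rot: [0.692, -0.15, -0.69, -0.152]
contact_force: [0.2, 0.4, 0.2]
gripper_width: 44.1
```

Request:
arm_command(
  rows=[
    {"dx": 0,"dy": 0,"dz": 0,"wx": 0,"wy": 0,"wz": 0,"gripper": 1},
    {"dx": 0,"dy": 0,"dz": 0,"wx": 0,"wy": 0,"wz": 0,"gripper": 1},
    {"dx": 0,"dy": 0,"dz": 0,"wx": 0,"wy": 0,"wz": 0,"gripper": 1},
    {"dx": 0,"dy": 0,"dz": 0,"wx": 0,"wy": 0,"wz": 0,"gripper": 1},
    {"dx": 0,"dy": 0,"dz": 0,"wx": 0,"wy": 0,"wz": 0,"gripper": 1},
    {"dx": 0,"dy": 0,"dz": 0,"wx": 0,"wy": 0,"wz": 0,"gripper": 1},
    {"dx": 0,"dy": 0,"dz": 0,"wx": 0,"wy": 0,"wz": 0,"gripper": 1},
    {"dx": 0,"dy": 0,"dz": 0,"wx": 0,"wy": 0,"wz": 0,"gripper": 1},
  ],
)

```text
clock: 5.2
position: [458.1, 188.8, 50.3]
ee_rot: [0.692, -0.15, -0.69, -0.152]
contact_force: [-0.8, -0.6, 5.6]
gripper_width: 29.4
```

```bash
python3 look.py w4 457 188; python3 - <<'E'
from h import *
print(arm.read_state())
E
```

```text
[458.10917419 188.84086435  50.32520993] 5.2 [-0.1497  0.0006  0.0003]
tool 0.96 [202.8, 164.6, 303.6, 338.7]
mat 0.94 [0.0, 210.8, 19.5, 336.6]
mat 0.65 [116.8, 75.8, 372.5, 286.9]
{'clock': 5.45, 'joints': array([ 7.19562918e-01,  3.85818113e-01, -5.35806121e-01,  5.24588805e-04,
       -6.44665129e-01,  4.20962328e-01]), 'joint_vel': array([-0.00075229, -0.00037057, -0.0014251 ,  0.00061095, -0.00080698,
        0.00081782]), 'joint_efforts': array([-2.60509662e-01, -3.01548994e+01,  1.12847060e+01,  2.36010790e+00,
        3.28682559e-01,  2.49695848e-02]), 'position': array([458.09570993, 188.82869754,  50.3290405 ]), 'ee_rot': array([ 0.69187253, -0.14959268, -0.68979946, -0.15202347]), 'contact_force': array([-0.9597826 , -0.63049621,  6.54110498]), 'wrist_torque': array([-0.08673838,  0.36650922,  0.00162096]), 'gripper_width': 29.78308774056471}
```

View pics/w4.png

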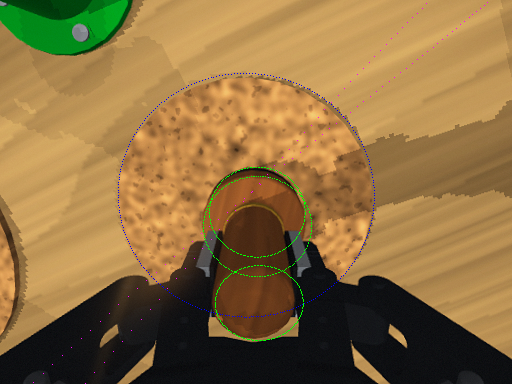

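Request:
arm_command(
  rows=[
    {"dx": -0.01,"dy": 0,"dz": 0,"wx": 0,"wy": 0,"wz": 0,"gripper": 1},
    {"dx": -0.03,"dy": 0,"dz": 0,"wx": 0,"wy": 0,"wz": 0,"gripper": 1},
    {"dx": -0.055,"dy": 0,"dz": 0,"wx": 0,"wy": 0,"wz": 0,"gripper": 1},
    {"dx": -0.08,"dy": 0,"dz": 0,"wx": 0,"wy": 0,"wz": 0,"gripper": 1},
    {"dx": -0.105,"dy": 0,"dz": 0,"wx": 0,"wy": 0,"wz": 0,"gripper": 1},
    {"dx": -0.125,"dy": 0,"dz": 0,"wx": 0,"wy": 0,"wz": 0,"gripper": 1},
    {"dx": -0.135,"dy": 0,"dz": 0,"wx": 0,"wy": 0,"wz": 0,"gripper": 1},
    {"dx": -0.135,"dy": 0,"dz": 0,"wx": 0,"wy": 0,"wz": 0,"gripper": 1},
  ],
)

```text
clock: 6.25
position: [457.9, 188.8, 186.3]
ee_rot: [0.692, -0.149, -0.689, -0.153]
contact_force: [0.3, -0.2, -1.9]
gripper_width: 29.2
```

```bash
python3 - <<'E'
from h import *
s=arm.read_state();print(s["contact_force"],s["position"],s["gripper_width"],todelta([633,-249.5,185],s),R.from_quat(s["ee_rot"]).as_matrix().round(4))
d=get_image("side");cv2.imwrite("pics/s5.png",cv2.resize(d["img"][100:260,150:370],(770,560))[:,:,::-1])
E
```

```text
[ 0.33949282 -0.18289327 -1.91801441] [457.8539672  188.77559099 186.34990158] 29.163806220405867 [ 3.000e-04  3.254e-01 -3.419e-01] [[ 0.0054 -0.4168 -0.909 ]
 [ 0.0045 -0.909   0.4168]
 [-1.     -0.0064 -0.003 ]]
```

View pics/s5.png

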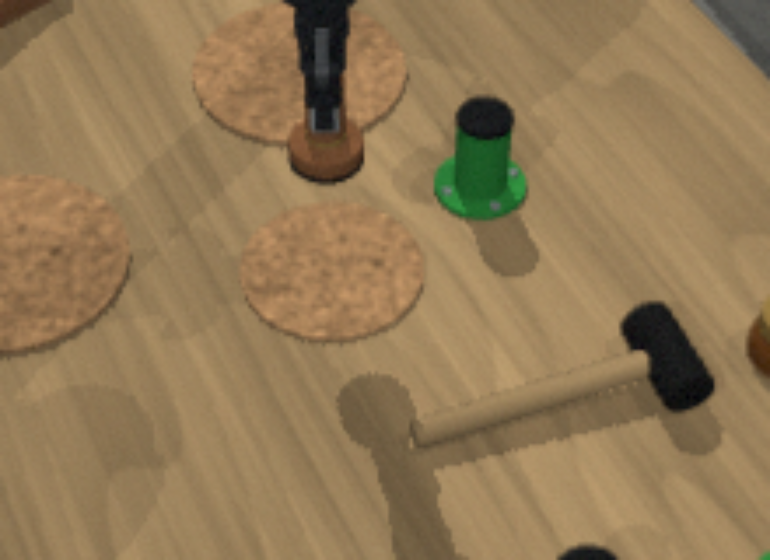

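The tool is held upright and clear of the mat. I move three quarters of the way to the leg, then look.

Request:
arm_command(
  rows=[
    {"dx": 0,"dy": 0.02,"dz": -0.021,"wx": 0,"wy": 0,"wz": 0,"gripper": 1},
    {"dx": 0,"dy": 0.05,"dz": -0.053,"wx": 0,"wy": 0,"wz": 0,"gripper": 1},
    {"dx": 0,"dy": 0.08,"dz": -0.084,"wx": 0,"wy": 0,"wz": 0,"gripper": 1},
    {"dx": 0,"dy": 0.11,"dz": -0.116,"wx": 0,"wy": 0,"wz": 0,"gripper": 1},
    {"dx": 0,"dy": 0.14,"dz": -0.147,"wx": 0,"wy": 0,"wz": 0,"gripper": 1},
    {"dx": 0,"dy": 0.17,"dz": -0.179,"wx": 0,"wy": 0,"wz": 0,"gripper": 1},
    {"dx": 0,"dy": 0.2,"dz": -0.21,"wx": 0,"wy": 0,"wz": 0,"gripper": 1},
    {"dx": 0,"dy": 0.22,"dz": -0.231,"wx": 0,"wy": 0,"wz": 0,"gripper": 1},
  ],
)

```text
clock: 7.1
position: [574.9, -110.5, 182.0]
ee_rot: [-0.69, 0.151, 0.691, 0.153]
contact_force: [0.1, 0.1, -3.0]
gripper_width: 29.7
```

```bash
python3 - <<'E'
from h import *
get_image("top");get_image("top")
s=arm.read_state();print(s["joint_vel"].round(3))
E
python3 look.py w6 633 -249.5;python3 - <<'E'
from h import *
s=arm.read_state();print(s["contact_force"],s["position"],s["gripper_width"],todelta([633,-249.5,185],s),R.from_quat(s["ee_rot"]).as_matrix().round(4))
E
```

```text
[ 0.055 -0.029 -0.04  -0.027 -0.009 -0.031]
[ 575.20909193 -111.09078571  181.66939132] 7.2 [-0.0188  0.1011 -0.1107]
tool 0.66 [201.1, 168.0, 305.4, 337.5]
cap 0.7 [361.4, 0.0, 442.1, 71.4]
leg 0.95 [315.6, 0.0, 450.4, 101.3]
mat 0.93 [11.6, 292.0, 128.6, 384.0]
[ 0.67216529  0.68166159 -2.50991089] [ 574.69962688 -107.00971451  183.71337332] 29.242026322680317 [-0.0017  0.1053 -0.1123] [[ 1.400e-03 -4.160e-01 -9.094e-01]
 [ 3.300e-03 -9.094e-01  4.160e-01]
 [-1.000e+00 -3.600e-03  1.000e-04]]
```

View pics/w6.png

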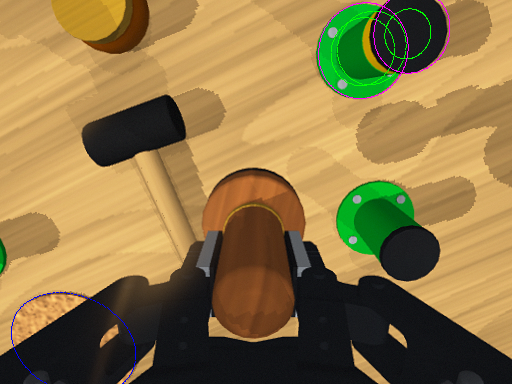

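```bash
cat > leg.py <<'E'
from h import *
s=arm.read_state();d=get_image("wrist");c=cam(d,s);img=d["img"].copy()
print(s["position"],s["joint_vel"].round(3))
hsv=cv2.cvtColor(img,cv2.COLOR_RGB2HSV)
g=cv2.inRange(hsv,(45,120,30),(80,255,255)); g[:, :]=g
k,l,st,ce=cv2.connectedComponentsWithStats(g)
p=proj(c,[[633,-249.5,6]])[0]; print(p)
best=min((i for i in range(1,k) if st[i,4]>300),key=lambda i:np.hypot(*(ce[i]-p)))
co=max(cv2.findContours((l==best).astype(np.uint8),0,1)[0],key=len)[:,0]
P=onplane(c,co,6)[:,:2]; 
# robust circle w/ known radius 42: keep outer points
from scipy.optimize import least_squares
q=np.hypot(*(P-[633,-249.5]).T); ok=q>36; ok&=(co[:,1]>1)
f=lambda x: np.hypot(P[ok,0]-x[0],P[ok,1]-x[1])-42
r=least_squares(f,[633,-249.5],loss="soft_l1",f_scale=0.7); print("flange",r.x,np.abs(f(r.x)).mean(),ok.sum())
E
python3 leg.py
```

```text
[ 574.69962688 -107.00971451  183.71337332] [ 0.007 -0.01   0.008  0.004  0.001  0.001]
[367.17964483  50.58347548]
flange [ 633.17499537 -247.70478471] 0.7166023013999583 199
```

```bash
python3 - <<'E'
from h import *
print(todelta([633.5,-248.2,165]))
E
```

```text
[ 0.0187  0.1042 -0.1121]
```

Request:
arm_command(
  rows=[
    {"dx": 0,"dy": 0.02,"dz": -0.022,"wx": 0,"wy": 0,"wz": 0,"gripper": 1},
    {"dx": 0,"dy": 0.045,"dz": -0.048,"wx": 0,"wy": 0,"wz": 0,"gripper": 1},
    {"dx": 0,"dy": 0.07,"dz": -0.075,"wx": 0,"wy": 0,"wz": 0,"gripper": 1},
    {"dx": 0,"dy": 0.09,"dz": -0.097,"wx": 0,"wy": 0,"wz": 0,"gripper": 1},
    {"dx": 0,"dy": 0.1042,"dz": -0.1121,"wx": 0,"wy": 0,"wz": 0,"gripper": 1},
    {"dx": 0.008,"dy": 0.1042,"dz": -0.1121,"wx": 0,"wy": 0,"wz": 0,"gripper": 1},
    {"dx": 0.0187,"dy": 0.1042,"dz": -0.1121,"wx": 0,"wy": 0,"wz": 0,"gripper": 1},
    {"dx": 0.0187,"dy": 0.1042,"dz": -0.1121,"wx": 0,"wy": 0,"wz": 0,"gripper": 1},
  ],
)

```text
clock: 8.3
position: [631.9, -246.4, 162.4]
ee_rot: [-0.69, 0.148, 0.692, 0.152]
contact_force: [-0.2, -0.0, -2.6]
gripper_width: 29.2
```

```bash
python3 - <<'E'
from h import *
d=get_image("side");im=d["img"]
e=get_image("top")["img"]
cv2.imwrite("pics/s7.png",np.hstack([cv2.resize(im[190:310,320:440],(400,400)),cv2.resize(e[70:190,320:440],(400,400))])[:,:,::-1])
s=arm.read_state();print(s["clock"],s["contact_force"],s["position"],s["gripper_width"],R.from_quat(s["ee_rot"]).as_matrix().round(4))
E
python3 look.py w7 633 -249.5
```

```text
8.4 [-0.78212076 -0.35859029 -2.79743606] [ 633.16743151 -246.98082738  164.58734088] 29.35414948550477 [[ 7.000e-04 -4.142e-01 -9.102e-01]
 [ 3.500e-03 -9.102e-01  4.142e-01]
 [-1.000e+00 -3.400e-03  8.000e-04]]
[ 633.16743151 -246.98082738  164.58734088] 8.4 [-0.0354  0.0022 -0.0009]
cap 0.45 [238.6, 160.5, 276.4, 170.6]
leg 0.94 [212.4, 125.2, 299.0, 188.3]
```

View pics/s7.png

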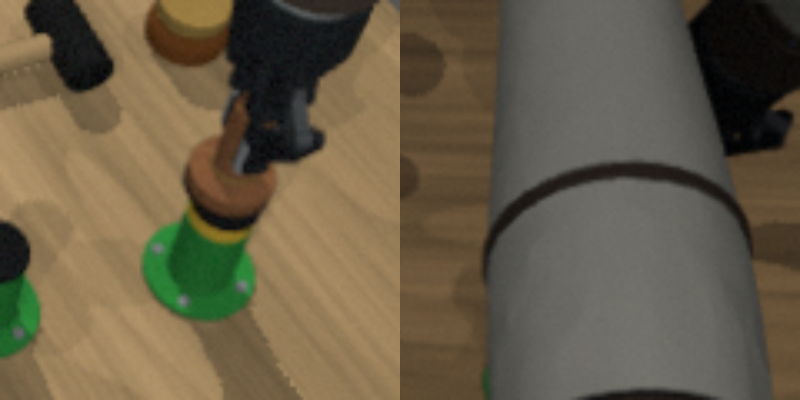

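View pics/w7.png

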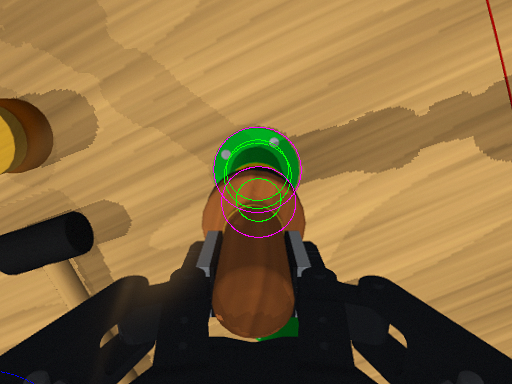

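The foot hangs centred over the cap, and the flange ring matches. I press slowly.

Request:
arm_command(
  rows=[
    {"dx": 0.006,"dy": 0.0015,"dz": -0.0005,"wx": 0,"wy": 0,"wz": 0,"gripper": 1},
    {"dx": 0.012,"dy": 0.0015,"dz": -0.0005,"wx": 0,"wy": 0,"wz": 0,"gripper": 1},
    {"dx": 0.015,"dy": 0.0015,"dz": -0.0005,"wx": 0,"wy": 0,"wz": 0,"gripper": 1},
    {"dx": 0.017,"dy": 0.0015,"dz": -0.0005,"wx": 0,"wy": 0,"wz": 0,"gripper": 1},
    {"dx": 0.019,"dy": 0.0015,"dz": -0.0005,"wx": 0,"wy": 0,"wz": 0,"gripper": 1},
    {"dx": 0.021,"dy": 0.0015,"dz": -0.0005,"wx": 0,"wy": 0,"wz": 0,"gripper": 1},
    {"dx": 0.023,"dy": 0.0015,"dz": -0.0005,"wx": 0,"wy": 0,"wz": 0,"gripper": 1},
    {"dx": 0.024,"dy": 0.0015,"dz": -0.0005,"wx": 0,"wy": 0,"wz": 0,"gripper": 1},
  ],
)

```text
clock: 9.45
position: [633.3, -249.4, 143.6]
ee_rot: [0.692, -0.149, -0.69, -0.151]
contact_force: [-3.4, 2.0, 7.0]
gripper_width: 29.4
```

Request:
arm_command(
  rows=[
    {"dx": 0.002,"dy": 0,"dz": 0,"wx": 0,"wy": 0,"wz": 0,"gripper": 1},
    {"dx": 0.003,"dy": 0,"dz": 0,"wx": 0,"wy": 0,"wz": 0,"gripper": 1},
    {"dx": 0.004,"dy": 0,"dz": 0,"wx": 0,"wy": 0,"wz": 0,"gripper": 1},
    {"dx": 0.005,"dy": 0,"dz": 0,"wx": 0,"wy": 0,"wz": 0,"gripper": 1},
    {"dx": 0.006,"dy": 0,"dz": 0,"wx": 0,"wy": 0,"wz": 0,"gripper": 1},
    {"dx": 0.007,"dy": 0,"dz": 0,"wx": 0,"wy": 0,"wz": 0,"gripper": 1},
    {"dx": 0.008,"dy": 0,"dz": 0,"wx": 0,"wy": 0,"wz": 0,"gripper": 1},
    {"dx": 0.009,"dy": 0,"dz": 0,"wx": 0,"wy": 0,"wz": 0,"gripper": 1},
  ],
)

```text
clock: 10.25
position: [633.3, -249.3, 136.7]
ee_rot: [0.692, -0.149, -0.69, -0.151]
contact_force: [-2.7, 2.2, 5.7]
gripper_width: 29.4
```

Request:
arm_command(
  rows=[
    {"dx": 0.003,"dy": 0,"dz": 0,"wx": 0,"wy": 0,"wz": 0,"gripper": 1},
    {"dx": 0.004,"dy": 0,"dz": 0,"wx": 0,"wy": 0,"wz": 0,"gripper": 1},
    {"dx": 0.005,"dy": 0,"dz": 0,"wx": 0,"wy": 0,"wz": 0,"gripper": 1},
    {"dx": 0.005,"dy": 0,"dz": 0,"wx": 0,"wy": 0,"wz": 0,"gripper": 1},
    {"dx": 0.005,"dy": 0,"dz": 0,"wx": 0,"wy": 0,"wz": 0,"gripper": 1},
    {"dx": 0.005,"dy": 0,"dz": 0,"wx": 0,"wy": 0,"wz": 0,"gripper": 1},
    {"dx": 0.005,"dy": 0,"dz": 0,"wx": 0,"wy": 0,"wz": 0,"gripper": 1},
    {"dx": 0.005,"dy": 0,"dz": 0,"wx": 0,"wy": 0,"wz": 0,"gripper": 1},
  ],
)

```text
clock: 11.05
position: [633.3, -249.3, 134.4]
ee_rot: [0.692, -0.149, -0.69, -0.15]
contact_force: [-4.1, 3.5, 8.3]
gripper_width: 29.7
```

```bash
python3 - <<'E'
from h import *
d=get_image("side");im=d["img"]
cv2.imwrite("pics/s8.png",cv2.resize(im[210:290,340:440],(750,600))[:,:,::-1])
s=arm.read_state();print(s["clock"],s["contact_force"],s["position"],s["gripper_width"])
E
```

```text
11.1 [-3.49384478  1.83328336  8.19254349] [ 633.3029868  -249.32307413  134.3815246 ] 29.49712315647992
```

View pics/s8.png

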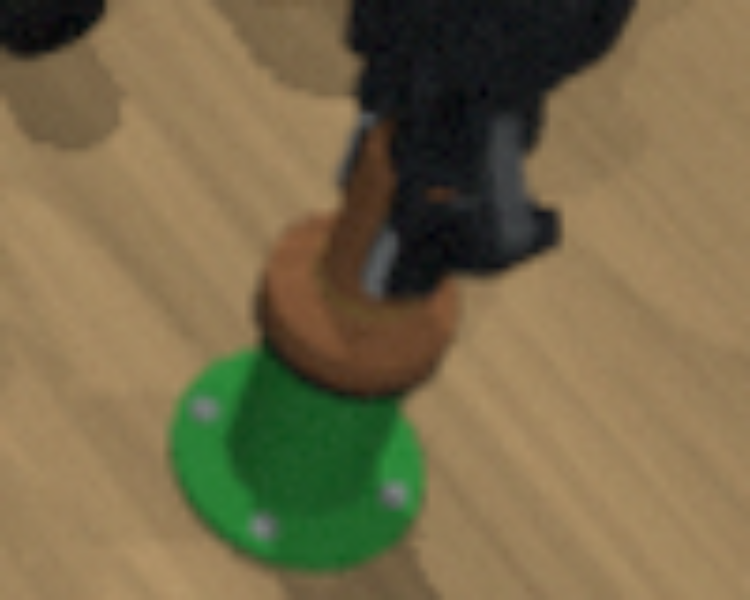

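No yellow shows now, but the force hasn't risen clearly yet, so I push on to confirm the stop.

Request:
arm_command(
  rows=[
    {"dx": 0.003,"dy": 0,"dz": 0,"wx": 0,"wy": 0,"wz": 0,"gripper": 1},
    {"dx": 0.004,"dy": 0,"dz": 0,"wx": 0,"wy": 0,"wz": 0,"gripper": 1},
    {"dx": 0.005,"dy": 0,"dz": 0,"wx": 0,"wy": 0,"wz": 0,"gripper": 1},
    {"dx": 0.006,"dy": 0,"dz": 0,"wx": 0,"wy": 0,"wz": 0,"gripper": 1},
    {"dx": 0.007,"dy": 0,"dz": 0,"wx": 0,"wy": 0,"wz": 0,"gripper": 1},
    {"dx": 0.007,"dy": 0,"dz": 0,"wx": 0,"wy": 0,"wz": 0,"gripper": 1},
    {"dx": 0.007,"dy": 0,"dz": 0,"wx": 0,"wy": 0,"wz": 0,"gripper": 1},
    {"dx": 0.007,"dy": 0,"dz": 0,"wx": 0,"wy": 0,"wz": 0,"gripper": 1},
  ],
)

```text
clock: 11.9
position: [633.6, -249.5, 134.2]
ee_rot: [0.694, -0.149, -0.689, -0.149]
contact_force: [-7.9, 6.1, 19.8]
gripper_width: 29.2
```

The force climbed to 20 N with no further movement, so this is the hard stop. I lift off.

Request:
arm_command(
  rows=[
    {"dx": -0.003,"dy": 0,"dz": 0,"wx": 0,"wy": 0,"wz": 0,"gripper": 1},
    {"dx": -0.008,"dy": 0,"dz": 0,"wx": 0,"wy": 0,"wz": 0,"gripper": 1},
    {"dx": -0.018,"dy": 0,"dz": 0,"wx": 0,"wy": 0,"wz": 0,"gripper": 1},
    {"dx": -0.03,"dy": 0,"dz": 0,"wx": 0,"wy": 0,"wz": 0,"gripper": 1},
    {"dx": -0.045,"dy": 0,"dz": 0,"wx": 0,"wy": 0,"wz": 0,"gripper": 1},
    {"dx": -0.055,"dy": 0,"dz": 0,"wx": 0,"wy": 0,"wz": 0,"gripper": 1},
    {"dx": -0.055,"dy": 0,"dz": 0,"wx": 0,"wy": 0,"wz": 0,"gripper": 1},
    {"dx": -0.055,"dy": 0,"dz": 0,"wx": 0,"wy": 0,"wz": 0,"gripper": 1},
  ],
)

```text
clock: 12.7
position: [633.1, -249.3, 189.0]
ee_rot: [0.694, -0.149, -0.689, -0.149]
contact_force: [0.2, 0.1, -2.4]
gripper_width: 29.7
```

```bash
python3 - <<'E'
from h import *
d=get_image("side");im=d["img"]
cv2.imwrite("pics/s9.png",cv2.resize(im[190:290,340:440],(600,600))[:,:,::-1])
s=arm.read_state();M=R.from_quat(s["ee_rot"]).as_matrix();print(s["clock"],s["contact_force"],s["position"],M.round(4))
print(todelta([463,191,188],s))
E
```

```text
12.75 [ 0.4483062  -0.41020412 -3.18397188] [ 632.74737035 -249.19828552  188.38647425] [[ 5.700e-03 -4.124e-01 -9.110e-01]
 [-7.000e-04 -9.110e-01  4.124e-01]
 [-1.000e+00 -1.700e-03 -5.500e-03]]
[-0.0009 -0.331   0.3362]
```

View pics/s9.png

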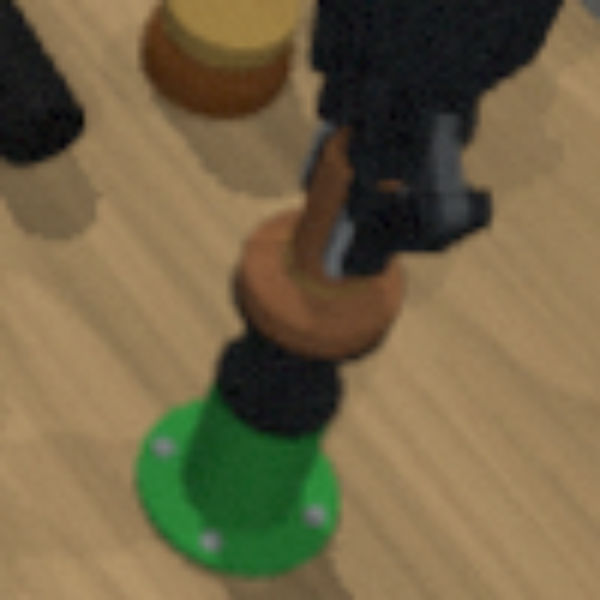

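The cap is home, with no yellow left. I return to the mat.

Request:
arm_command(
  rows=[
    {"dx": 0,"dy": -0.02,"dz": 0.02,"wx": 0,"wy": 0,"wz": 0,"gripper": 1},
    {"dx": 0,"dy": -0.05,"dz": 0.051,"wx": 0,"wy": 0,"wz": 0,"gripper": 1},
    {"dx": 0,"dy": -0.08,"dz": 0.081,"wx": 0,"wy": 0,"wz": 0,"gripper": 1},
    {"dx": 0,"dy": -0.11,"dz": 0.112,"wx": 0,"wy": 0,"wz": 0,"gripper": 1},
    {"dx": 0,"dy": -0.14,"dz": 0.142,"wx": 0,"wy": 0,"wz": 0,"gripper": 1},
    {"dx": 0,"dy": -0.17,"dz": 0.173,"wx": 0,"wy": 0,"wz": 0,"gripper": 1},
    {"dx": 0,"dy": -0.2,"dz": 0.203,"wx": 0,"wy": 0,"wz": 0,"gripper": 1},
    {"dx": 0,"dy": -0.23,"dz": 0.234,"wx": 0,"wy": 0,"wz": 0,"gripper": 1},
  ],
)

```text
clock: 13.55
position: [513.2, 58.1, 186.9]
ee_rot: [0.693, -0.149, -0.689, -0.149]
contact_force: [0.6, -0.4, -3.0]
gripper_width: 28.9
```

```bash
python3 - <<'E'
from h import *
get_image("top");get_image("top");get_image("top")
s=arm.read_state();print(s["clock"],s["position"],todelta([463,191,110],s))
E
```

```text
13.7 [513.36628434  58.8025867  187.19339065] [ 0.0768 -0.1     0.1003]
```

Request:
arm_command(
  rows=[
    {"dx": 0,"dy": -0.02,"dz": 0.02,"wx": 0,"wy": 0,"wz": 0,"gripper": 1},
    {"dx": 0,"dy": -0.045,"dz": 0.045,"wx": 0,"wy": 0,"wz": 0,"gripper": 1},
    {"dx": 0,"dy": -0.07,"dz": 0.07,"wx": 0,"wy": 0,"wz": 0,"gripper": 1},
    {"dx": 0.015,"dy": -0.09,"dz": 0.09,"wx": 0,"wy": 0,"wz": 0,"gripper": 1},
    {"dx": 0.035,"dy": -0.1,"dz": 0.1,"wx": 0,"wy": 0,"wz": 0,"gripper": 1},
    {"dx": 0.055,"dy": -0.1,"dz": 0.1,"wx": 0,"wy": 0,"wz": 0,"gripper": 1},
    {"dx": 0.075,"dy": -0.1,"dz": 0.1,"wx": 0,"wy": 0,"wz": 0,"gripper": 1},
    {"dx": 0.077,"dy": -0.1,"dz": 0.1,"wx": 0,"wy": 0,"wz": 0,"gripper": 1},
  ],
)

```text
clock: 14.5
position: [462.0, 188.9, 107.0]
ee_rot: [0.692, -0.15, -0.691, -0.146]
contact_force: [-0.3, -0.7, -3.7]
gripper_width: 29.3
```

```bash
python3 - <<'E'
from h import *
get_image("top");get_image("top")
d=get_image("side");im=d["img"]
cv2.imwrite("pics/s10.png",cv2.resize(im[120:220,190:290],(600,600))[:,:,::-1])
E
python3 look.py w10 463 191; python3 - <<'E'
from h import *
s=arm.read_state();print(s["clock"],s["position"],R.from_quat(s["ee_rot"]).as_matrix().round(4))
E
```

```text
[464.12540005 190.53796531 110.26279784] 14.65 [-0.0897 -0.0001  0.0007]
tool 0.58 [202.1, 167.3, 303.9, 336.9]
mat 0.94 [0.0, 127.5, 68.1, 323.8]
mat 0.84 [152.7, 90.5, 349.4, 254.3]
14.9 [463.79621658 190.98939245 110.69456076] [[ 6.400e-03 -4.086e-01 -9.127e-01]
 [ 3.000e-04 -9.127e-01  4.087e-01]
 [-1.000e+00 -2.900e-03 -5.700e-03]]
```

View pics/s10.png

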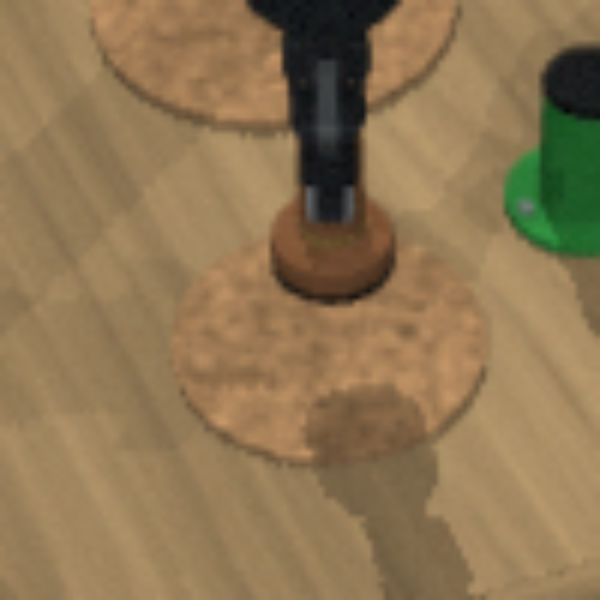

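View pics/w10.png

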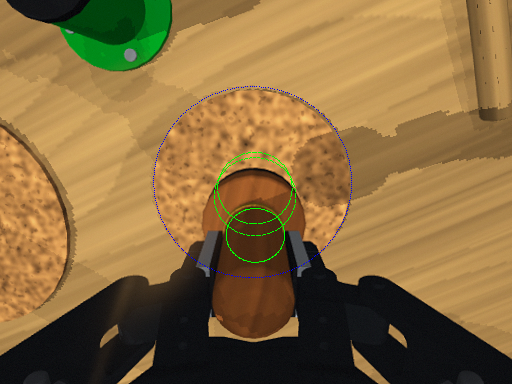

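The tool sits in the hand as it did at the grasp, centred over the mat. I lower it.

Request:
arm_command(
  rows=[
    {"dx": 0.01,"dy": 0,"dz": 0,"wx": 0,"wy": 0,"wz": 0,"gripper": 1},
    {"dx": 0.025,"dy": 0,"dz": 0,"wx": 0,"wy": 0,"wz": 0,"gripper": 1},
    {"dx": 0.038,"dy": 0,"dz": 0,"wx": 0,"wy": 0,"wz": 0,"gripper": 1},
    {"dx": 0.046,"dy": 0,"dz": 0,"wx": 0,"wy": 0,"wz": 0,"gripper": 1},
    {"dx": 0.052,"dy": 0,"dz": 0,"wx": 0,"wy": 0,"wz": 0,"gripper": 1},
    {"dx": 0.056,"dy": 0,"dz": 0,"wx": 0,"wy": 0,"wz": 0,"gripper": 1},
    {"dx": 0.058,"dy": 0,"dz": 0,"wx": 0,"wy": 0,"wz": 0,"gripper": 1},
    {"dx": 0.058,"dy": 0,"dz": 0,"wx": 0,"wy": 0,"wz": 0,"gripper": 1},
  ],
)

```text
clock: 15.7
position: [464.3, 191.1, 52.7]
ee_rot: [0.694, -0.147, -0.689, -0.148]
contact_force: [-0.9, -0.3, -2.5]
gripper_width: 29.5
```

Request:
arm_command(
  rows=[
    {"dx": 0.001,"dy": 0,"dz": 0,"wx": 0,"wy": 0,"wz": 0,"gripper": 1},
    {"dx": 0.002,"dy": 0,"dz": 0,"wx": 0,"wy": 0,"wz": 0,"gripper": 1},
    {"dx": 0.003,"dy": 0,"dz": 0,"wx": 0,"wy": 0,"wz": 0,"gripper": 1},
    {"dx": 0.003,"dy": 0,"dz": 0,"wx": 0,"wy": 0,"wz": 0,"gripper": 1},
    {"dx": 0.003,"dy": 0,"dz": 0,"wx": 0,"wy": 0,"wz": 0,"gripper": 1},
    {"dx": 0.003,"dy": 0,"dz": 0,"wx": 0,"wy": 0,"wz": 0,"gripper": 1},
    {"dx": 0.003,"dy": 0,"dz": 0,"wx": 0,"wy": 0,"wz": 0,"gripper": 1},
    {"dx": 0.003,"dy": 0,"dz": 0,"wx": 0,"wy": 0,"wz": 0,"gripper": 1},
  ],
)

```text
clock: 16.5
position: [464.7, 191.2, 50.3]
ee_rot: [0.694, -0.147, -0.689, -0.148]
contact_force: [-0.3, -1.3, 4.3]
gripper_width: 29.4
```

The force has turned to +4.3 N, so the tool is down on the mat at TCP z 50.3, the same as at the grasp. I open.

Request:
arm_command(
  rows=[
    {"dx": 0,"dy": 0,"dz": 0,"wx": 0,"wy": 0,"wz": 0,"gripper": 0.2},
    {"dx": 0,"dy": 0,"dz": 0,"wx": 0,"wy": 0,"wz": 0,"gripper": 0},
    {"dx": 0,"dy": 0,"dz": 0,"wx": 0,"wy": 0,"wz": 0,"gripper": -0.5},
    {"dx": 0,"dy": 0,"dz": 0,"wx": 0,"wy": 0,"wz": 0,"gripper": -1},
    {"dx": 0,"dy": 0,"dz": 0,"wx": 0,"wy": 0,"wz": 0,"gripper": -1},
    {"dx": 0,"dy": 0,"dz": 0,"wx": 0,"wy": 0,"wz": 0,"gripper": -1},
    {"dx": 0,"dy": 0,"dz": 0,"wx": 0,"wy": 0,"wz": 0,"gripper": -1},
    {"dx": 0,"dy": 0,"dz": 0,"wx": 0,"wy": 0,"wz": 0,"gripper": -1},
  ],
)

```text
clock: 17.3
position: [464.7, 191.2, 50.3]
ee_rot: [0.694, -0.147, -0.689, -0.148]
contact_force: [-0.5, 0.4, -0.9]
gripper_width: 85.6
```

Request:
arm_command(
  rows=[
    {"dx": -0.01,"dy": 0,"dz": 0,"wx": 0,"wy": 0,"wz": 0,"gripper": -1},
    {"dx": -0.03,"dy": 0,"dz": 0,"wx": 0,"wy": 0,"wz": 0,"gripper": -1},
    {"dx": -0.05,"dy": 0,"dz": 0,"wx": 0,"wy": 0,"wz": 0,"gripper": -1},
    {"dx": -0.08,"dy": 0,"dz": 0,"wx": 0,"wy": 0,"wz": 0,"gripper": -1},
    {"dx": -0.11,"dy": 0,"dz": 0,"wx": 0,"wy": 0,"wz": 0,"gripper": -1},
    {"dx": -0.14,"dy": 0,"dz": 0,"wx": 0,"wy": 0,"wz": 0,"gripper": -1},
    {"dx": -0.14,"dy": 0,"dz": 0,"wx": 0,"wy": 0,"wz": 0,"gripper": -1},
    {"dx": -0.14,"dy": 0,"dz": 0,"wx": 0,"wy": 0,"wz": 0,"gripper": -1},
  ],
)

```text
clock: 18.1
position: [463.6, 191.3, 191.5]
ee_rot: [0.694, -0.146, -0.689, -0.149]
contact_force: [0.3, -0.1, -0.5]
gripper_width: 85.5
```

```bash
python3 look.py w12 464.5 191; python3 - <<'E'
from h import *
d=get_image("side");im=d["img"]
cv2.imwrite("pics/s12.png",np.hstack([cv2.resize(im[120:220,190:290],(400,400)),cv2.resize(im[220:300,340:420],(400,400))])[:,:,::-1])
s=arm.read_state();print(s["clock"],s["position"],s["contact_force"])
E
```

```text
[463.64643877 191.30198289 191.49227473] 18.1 [-0.0085 -0.0001 -0.001 ]
tool 0.56 [224.1, 137.0, 281.5, 208.7]
mat 0.95 [168.5, 310.1, 304.3, 356.2]
mat 0.62 [0.0, 101.0, 110.9, 280.6]
mat 0.58 [175.5, 89.9, 327.3, 243.2]
18.4 [463.24959392 190.8374368  189.41609177] [-0.13575358 -0.06851652  0.57289419]
```

View pics/w12.png

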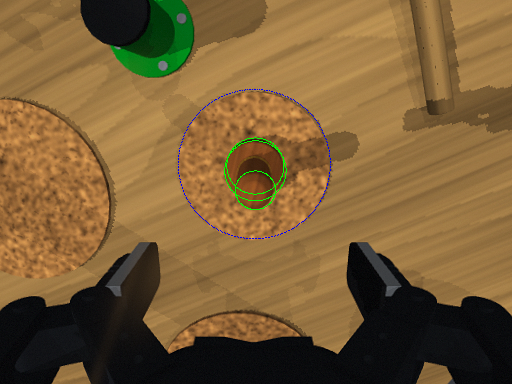

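View pics/s12.png

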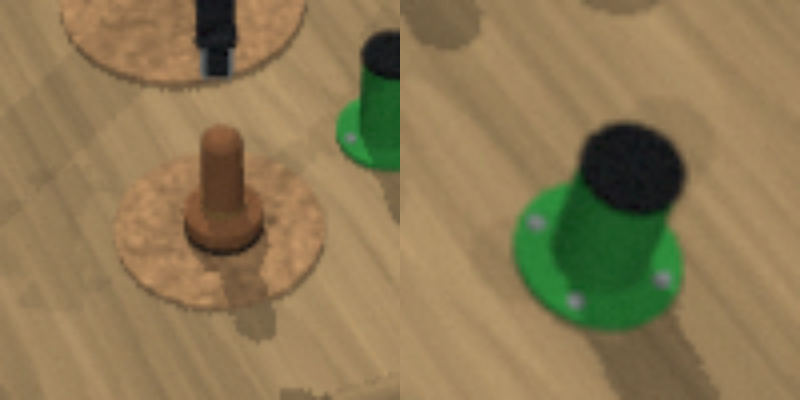

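The tool stands upright on the mat's middle, the cap is home with no yellow, and the gripper is clear. I hand the job in.

```bash
python3 -c "
from bench import arm
print(arm.job_done())"
```

```text
the job is handed in; nothing more can be done
None
```

The proud cap is pressed fully home, the seating tool is back upright on the cork mat and released, and the job was handed in at about 18.4 s.

- **Pressing:** I gripped the tool by its handle and pressed it on the cap of the leg at about (633, -249) mm. The cap dragged at roughly 9–10 N. At the end the force rose to about 20 N with no further movement, which I took as the hard stop.
- **Cap check:** the last side picture shows no yellow under the cap.
- **Tool check:** the tool stands within about 2 mm of the centre of the 160 mm mat, measured from the wrist picture. It looks upright in both views.
- **Gripper:** it is open and about 140 mm above where it let go, with the contact force reading near zero.
- **Failed or disagreed:** the first move call was refused because it did not give every field, so the arm did not move; I repeated it in full. The two fixed cameras put points 2–5 mm apart, and the wrist camera settled the positions.

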